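Draw out the flask cradle to its next stop

ROBOT

A 6-joint arm with a two-finger parallel gripper is mounted at the origin on the work surface. World frame = base frame: x ahead of the robot, y to its left, z up, the work surface at z = 0. Lengths are in m, angles in rad, forces in N, time in s.
With the tool pointing down it reaches from about 0.425 to 0.95 m from the base axis. Payload 3.5 kg.
Tool frame: the origin (TCP) lies between the finger pads; the fingertips stand 14 mm ahead of it and the grasp point (between the pads) lies 5 mm behind it; z points along the fingers, y is the line along which they close (so a half turn about z gives the same grasp; the last joint's range is limited). The gripper opens to 85 mm and grips with 20 to 120 N. Pads are 22 mm wide; open, the fingers measure 114 mm over their backs; the gripper's body (76 mm by 85 mm) begins 54 mm behind the grasp point. The pads swing forward as they close: fully open they stand 13 mm farther back than shut.
Start: joints at [1.022, 0.286, 1.577, -0, 1.279, -0.15], TCP at [0.262, 0.622, 0.208] pointing down, gripper open.
Joint ranges: [-2.77, 2.77], [-0.9, 2.22], [0.21, 2.48], [-1.53, 4.67], [0.24, 2.81], [-2.84, 2.84]. Speed limits (rad/s): [2.79, 2.79, 3.14, 3.14, 3.14, 3.14].

INTERFACE

Orientations are given as a rotation vector (axis times angle).
In Python, from workcell import get_obs, get_image, hand_in, spot_in, regions_of, tip_of gives the robot as it stands.
- The arm moves only by the tool step_arm, never from a script. Its argument "rows" is a list of rows, each a list of 4 numbers: the shift along the tool's x, y, z in m, then the turn about the tool's z in rad. In form: [[tx, ty, tz, yaw], ...]. A call has 1 to 5 rows; each row shifts and turns the commanded pose from where the row before left it, along the tool's axes as they then stand; what a row does not reach is not made up. A row lasts 1/10 s, in which the tool goes at most 50 mm and 8.59 degrees, less where a joint would pass 70% of its speed; a pose out of reach is approached as far as the arm can. A call is refused whole if a number of a shift passes 0.05 or a number of a turn 0.15, either way. A call with a gripper value outside its range is refused whole. "hand" is the finger opening in m, from 0 to 0.0854, set as the call begins (left out, the last holds). The fingers move at their own pace and stop on an object; "squeeze" is the grip in N (left out, the last holds). Time passes only in rows, so rows that do not move let the fingers close. It gives the time, the measured TCP pose, the force, the opening and the grip force at its end, in the units of the state.
- get_obs(): the state, without advancing time (a new reading comes with each control period).
- get_image(name): name is "scene" or "top" or "wrist"; returns a dict with "image" (420x560x3 uint8, blue, green, red), "fx", "fy", "cx", "cy" (pixels), "T" (4x4, takes a point from camera to world coordinates). Camera axes: x right, y up, looking along -z (the intrinsics and any distortion apply to the point x, -y, -z); pixel columns grow to the right and rows downward; lengths in m; the calibration is good to about 2 mm. The wrist camera is an equidistant fisheye: a pixel r from the principal point sees the ray r / f radians off the axis. A picture is of the moment at which its call begins. There is no depth.
- hand_in(): hands the job in; it is judged then, once.
Trained networks look in a picture, given as the dict that the camera call returned (one of the last four; its "shot" number tells which), for a name from the list of things; names that differ only in an ending like _2 or _b are one class to them, and where a whole thing is asked for, a point or a joint stands for the part that bears it (a point fixed in the world has none). Each returns a list of dicts, best first, with "p" (0 to 1); they miss things now and then, are a little off and sometimes report something else, mostly with a low value. They report only what shows in the picture. A call takes as long as a camera call.
- spot_in(picture, name): "centre" ([x, y, z] in m, in world coordinates, good to about 4 mm: the middle of the surface that is visible of it).
- regions_of(picture, name): "mask" (420x560 bool, what is visible of it).
- tip_of(picture, name): "centre" ([x, y, z] in m, in world coordinates, good to about 4 mm: a listed point, or the origin of a listed thing).
The state is a dict: "time_s": time; "joints": joint angles; "qvel": joint speeds; "joint_efforts": joint torques, N m; "tool_pos": TCP position; "ee_rot": TCP orientation; "contact_force": force on the tool from outside, world axes, zero at the start; "torque": the same for the moment, N m; "gripper_width": opening from 0.0 (shut) to 1.0 (fully open); "grip_force": force on a finger pad.
Only numpy, scipy, OpenCV 4.12 (cv2) and the standard library are available. Lean on these libraries where they do the work, as an engineer would, in place of code of your own. Each camera call takes 0.05 s, during which the arm holds its last target. There are 200 camera calls.

TASK

The sliding arm that carries the round flask has to be drawn out by one stop: press its spring button down flush, push the sleeve outward by its black tab, and keep sliding until the button pops up through the next hole and locks the sleeve. Use a light hand: never bear or push on the arm with more than about 25 N in all, stop pushing the moment it locks (under 18 N against the lock), do not fling the sleeve, and leave the flask and everything else on the bench untouched.

Things in the scene. Friction and masses are not known exactly. Their poses are not given: they have to be found in the camera images.
- stand: Fixed stand of the telescoping arm: white foot and post, a level square steel tube (24 mm) running from it. Origin on the bench exactly below the spring button; +x (level) points outward along the tube, away from the post (at x = -165 mm, 116 mm tall; foot 100 x 130 mm); z up. The button stays put; only the sleeve, tab and flask slide.
- carriage (a joint): Slide of the sleeve outward along the stand's +x, m; starts near 0 with the button up in its first hole (1.5 mm play). Square aluminium tube 34 x 210 mm, top face 100 mm above the bench, wall 3 mm, friction about 3 N. The next hole is 48 to 78 mm away, nearer the post; the exact spacing differs and is not measured. When it comes over the button, that pops up by itself and the sleeve stops hard.
- button (a joint): Press of the button, m: 0 up, 0.006 flush with the sleeve's top, about 0.009 held under the wall. Spring 2 N at first, 3.5 N at flush. Upright 15 mm steel pin in an 18 mm hole, cone tip 4.5 mm tall narrowing to 3 mm. With the tip flush (within 1 mm), 6 to 10 N outward on the sleeve makes the hole's edge ride over the cone and push it under; if it stands higher, its straight side blocks the sleeve.
- button_tip (a point): Centre of the top of the spring button, which sticks 6 mm out of the sleeve's top face (106 mm above the bench) when up. It moves straight down when pressed.
- tab_top (a point): Centre of the top of the black upright tab on the sleeve; it slides with the sleeve. 10 mm thick along the arm, 30 mm wide, 30 mm tall above the sleeve's top (top 130 mm above the bench). At the start it is 18 mm outward of the button's centre, its near face 13 mm from it, so shut fingertips that press the button can push the tab outward at the same time.
- flask: Round glass flask, 84 mm across, in the ring at the outer end of the sleeve, carried with it, 156 mm outward of the button at the start; its neck reaches 186 mm above the bench. Origin 64 mm above the bench, at the centre of the flask's underside. Not to be touched.
- spatula: steel lab spatula lying on the bench, 170 mm long; origin under its middle. Bystander: leave it alone.
- adapter: stubby ground-glass adapter standing on its wide end, 34 mm across, 66 mm tall; origin at the centre of its underside. Bystander: leave it alone.
- cork_ring: flat cork ring (flask rest), 90 mm outside, 28 mm high; origin at the centre of its underside. Bystander: leave it alone.
- beaker: small glass beaker, 68 mm across, 85 mm tall; origin at the centre of its underside. Bystander: leave it alone.
- amber_bottle: amber glass bottle with a black cap, 60 mm across, 130 mm tall; origin at the centre of its underside. Bystander: leave it alone.
- jar: white plastic jar with a screw cap, 70 mm across, 85 mm tall; origin at the centre of its underside. Bystander: leave it alone.
- wrench: steel open-ended wrench lying on the bench, 160 mm long; origin under its middle. Bystander: leave it alone.

How it is judged:
By the outcome, as a careful person would: the job done as asked, in the order asked, and still so for the second after the job is handed in, with the robot touching nothing.
It also fails if it takes over 45 s, if anything falls off the work surface, if the arm or the gripper's body presses on something with over 40 N, if the wrist force passes 120 N, or if a joint passes its speed limit or range.

## Working session

There is one attempt and no reset: what is moved stays moved. The work goes in short steps, Python scripts to look and compute and a tool call to move; the robot and the scene stay as the last step left them, time stands still between calls to the robot, and variables do not carry over. Pictures are saved under pics/ and viewed, at most 10 in all, crops included, and the job is handed in when it is done.

Besides the shell and the picture viewer there is one more tool, called after "Call:" as name([rows], argument=value, ...), one row to a line, values as JSON. step_arm: Moves the arm, as the interface text tells. Its arguments: {"type":"object","properties":{"rows":{"type":"array","items":{"type":"array","items":{"type":"number"}}},"hand":{"type":"number"},"squeeze":{"type":"number"}},"required":["rows"]}

```bash
mkdir -p pics; cat > h.py <<'E'
import numpy as np, cv2
from workcell import *
from scipy.spatial.transform import Rotation as R
def proj(im,P):
    T=np.array(im["T"]);p=np.linalg.inv(T)@np.r_[P,1];return im["cx"]+im["fx"]*p[0]/-p[2], im["cy"]+im["fy"]*-p[1]/-p[2]
def ray_z(im,u,v,z):
    T=np.array(im["T"]);d=T[:3,:3]@np.array([(u-im["cx"])/im["fx"],-(v-im["cy"])/im["fy"],-1]);o=T[:3,3];return o+d*(z-o[2])/d[2]
E
python3 - <<'E'
from h import *
o=get_obs();print(o["tool_pos"],o["ee_rot"],o["contact_force"],o["time_s"])
ims=[]
for n in("scene","top"):
    im=get_image(n);ims.append(im["image"])
    for k in("button_tip","tab_top","stand","flask"):
        for r in tip_of(im,k)[:2]:print(n,k,np.round(r["centre"],4),round(r["p"],2), np.round(proj(im,r["centre"])))
    for k in("amber_bottle","beaker","jar","adapter","cork_ring"):
        for r in tip_of(im,k)[:1]:print(n,k,np.round(r["centre"],3),round(r["p"],2))
    cv2.imwrite(f"pics/{n}.png",im["image"])
E
```

```text
[0.26171898 0.62142351 0.20705871] [-0.6221522  -3.07855105  0.00344777] [-0.89393212 -0.01759946  0.52398514] 0.0
scene tab_top [0.5505 0.0406 0.1259] 0.64 [279. 195.]
scene stand [ 0.5618  0.0291 -0.0028] 0.65 [278. 220.]
scene flask [0.4955 0.1613 0.0612] 0.58 [295. 177.]
scene amber_bottle [ 0.59  -0.432  0.002] 0.87
scene beaker [ 0.473 -0.529 -0.002] 0.56
scene jar [0.545 0.519 0.004] 0.84
scene adapter [ 0.474 -0.01   0.001] 0.64
scene cork_ring [0.592 0.238 0.002] 0.88
top button_tip [0.5608 0.0278 0.1113] 0.36 [267. 213.]
top tab_top [0.5559 0.0383 0.1301] 0.79 [263. 214.]
top tab_top [0.4953 0.1694 0.0641] 0.31 [218. 240.]
top stand [0.565  0.0267 0.0027] 0.75 [269. 217.]
top flask [0.4945 0.1663 0.0646] 0.98 [219. 240.]
top amber_bottle [ 0.592 -0.431 -0.   ] 0.78
top beaker [ 0.471 -0.531  0.004] 0.62
top jar [0.552 0.523 0.002] 0.76
top adapter [ 0.476 -0.01  -0.   ] 0.65
top cork_ring [ 0.591  0.239 -0.   ] 0.82
```

```bash
python3 - <<'E'
import cv2
a=cv2.imread("pics/top.png");cv2.imwrite("pics/topc.png",cv2.resize(a[130:310,150:390],None,fx=3.3,fy=3.3,interpolation=cv2.INTER_CUBIC))
E
```

```text
(no output)
```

View pics/topc.png

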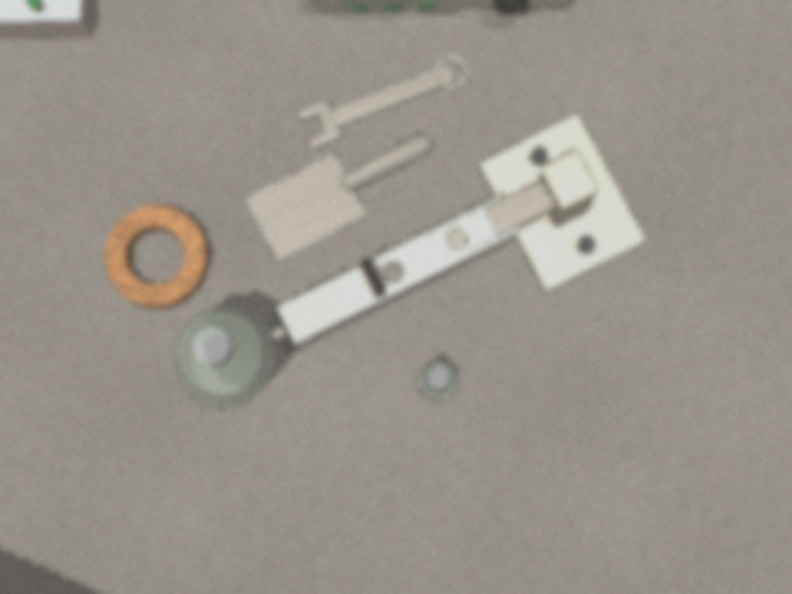

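View pics/scene.png

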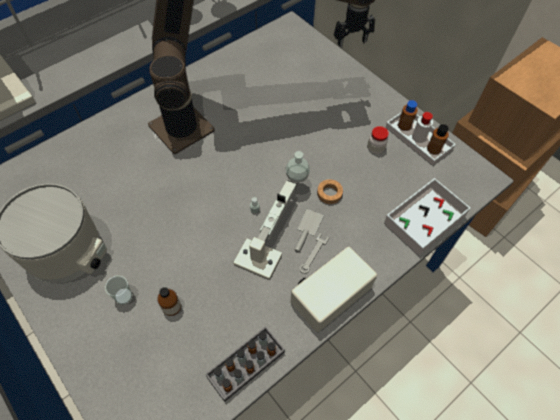

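```bash
python3 - <<'E'
from h import *
im=get_image("top")
c=lambda u,v:(150+(u+.5)/3.3-.5,130+(v+.5)/3.3-.5)
b=ray_z(im,*c(392,271),.106);b2=ray_z(im,*c(392,271),.100);h=ray_z(im,*c(457,238),.1);t=ray_z(im,*c(372,275),.13)
print("b",b,b2,"h",h,"t",t)
for P,Q in((c(278,310),c(484,207)),(c(297,345),c(520,233))):
    d=ray_z(im,*Q,.1)-ray_z(im,*P,.1);print("edge ang",np.degrees(np.arctan2(-d[1],-d[0])))
print(np.degrees(np.arctan2(*(b2-h)[1::-1])))
M=R.from_rotvec(get_obs()["ee_rot"]).as_matrix();print(M.round(3)); print(np.degrees(np.arctan2(M[1,0],M[0,0])))
for r in spot_in(im,"button")[:2]+spot_in(im,"button_tip")[:2]+spot_in(im,"tab_top")[:1]:print(r["centre"],r["p"])
E
```

```text
b [0.56455915 0.02452948 0.106     ] [0.56547361 0.0247111  0.1       ] h [ 0.59220564 -0.0301068   0.1       ] t [0.55795332 0.04017686 0.13      ]
edge ang 115.67382693218454
edge ang 115.69677808866942
115.99624019355976
[[-0.922  0.388 -0.   ]
 [ 0.388  0.922 -0.   ]
 [ 0.    -0.    -1.   ]]
157.14904138410634
[0.5258, 0.0972, 0.097] 0.87
```

Call:
step_arm([
  [0,0,-0.012,0.145],
  [0,0,-0.012,0.145],
  [0,0,-0.012,0.145],
  [0,0,-0.012,0.145],
  [0,0,-0.012,0.145],
], hand=0)

```text
time_s: 1.7
tool_pos: [0.2621, 0.622, 0.2689]
ee_rot: [1.682, 2.654, -0.0]
contact_force: [-0.8, -0.4, -1.2]
gripper_width: 0.144
grip_force: 0.0
```

Call:
step_arm([
  [-0.04,0.001,0,0],
  [-0.04,0.001,0,0],
  [-0.04,0.001,0,0],
  [-0.04,0.001,0,0],
  [-0.04,0.001,0,0],
])

```text
time_s: 2.2
tool_pos: [0.3535, 0.4424, 0.2686]
ee_rot: [1.673, 2.659, 0.001]
contact_force: [0.9, 0.7, 0.2]
gripper_width: 0.003
grip_force: 0.0
```

Call:
step_arm([
  [-0.04,0.001,0,0],
  [-0.04,0.001,0,0],
  [-0.04,0.001,0,0],
  [-0.04,0.001,0,0],
  [-0.04,0.001,0,0],
])

```text
time_s: 2.7
tool_pos: [0.4445, 0.2642, 0.2687]
ee_rot: [1.673, 2.658, 0.001]
contact_force: [0.9, 0.0, 0.5]
gripper_width: -0.001
grip_force: 0.0
```

Call:
step_arm([
  [-0.04,0.001,0,0],
  [-0.04,0.001,0,0],
  [-0.04,0.001,0,0],
  [-0.04,0.001,0,0],
  [-0.04,0.001,0,0],
])

```text
time_s: 3.2
tool_pos: [0.5355, 0.0859, 0.2687]
ee_rot: [1.674, 2.658, 0.001]
contact_force: [1.1, -0.6, 0.4]
gripper_width: 0.002
grip_force: 0.0
```

Call:
step_arm([
  [-0.035,0,0,0],
  [-0.03,0,0,0],
  [0,0,0.02,0],
  [0,0,0.02,0],
  [0,0,0,0],
])

```text
time_s: 3.7
tool_pos: [0.5611, 0.0287, 0.225]
ee_rot: [-1.672, -2.653, 0.004]
contact_force: [-0.4, 0.2, 0.0]
gripper_width: -0.0
grip_force: 0.0
```

```bash
python3 - <<'E'
from h import *
o=get_obs();print(o["tool_pos"],o["ee_rot"])
for n in("wrist","top","scene"):
    im=get_image(n)
    for k in("button_tip","tab_top"):
        for r in tip_of(im,k)[:1]:print(n,k,np.round(r["centre"],4),round(r["p"],2))
    if n=="wrist": print(im["fx"],im["cx"],im["cy"],np.round(im["T"],4).tolist())
    cv2.imwrite(f"pics/{n}2.png",im["image"])
E
```

```text
[0.56114698 0.02870123 0.2249706 ] [-1.67159578 -2.65289043  0.0043289 ]
wrist button_tip [0.5634 0.0263 0.104 ] 0.53
wrist tab_top [0.5515 0.0393 0.1286] 0.63
325.19226210127806 272.79223900301764 212.79167262805723 [[0.9018, -0.4172, -0.1127, 0.5316], [0.4321, 0.8666, 0.2495, 0.0916], [-0.0064, -0.2737, 0.9618, 0.3909], [0.0, 0.0, 0.0, 1.0]]
top tab_top [0.5532 0.0381 0.1312] 0.59
scene tab_top [0.55   0.0397 0.1236] 0.72
```

View pics/wrist2.png

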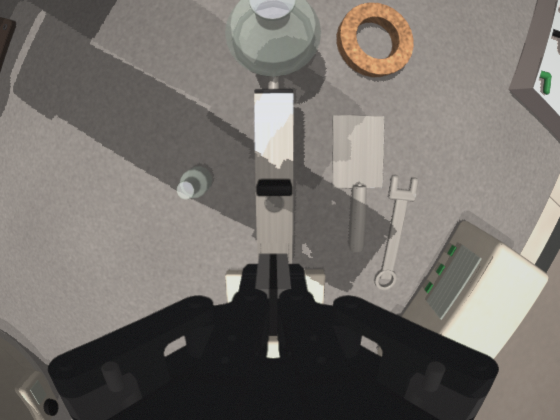

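```bash
cat >> h.py <<'E'
def wray(im,u,v,z):
    T=np.array(im["T"]);x,y=(u-im["cx"])/im["fx"],(v-im["cy"])/im["fy"];r=np.hypot(x,y)+1e-12
    d=T[:3,:3]@np.array([np.sin(r)*x/r,-np.sin(r)*y/r,-np.cos(r)]);o=T[:3,3];return o+d*(z-o[2])/d[2]
E
python3 - <<'E'
from h import *
a=cv2.imread("pics/wrist2.png");cv2.imwrite("pics/wc.png",cv2.resize(a[160:300,200:350],None,fx=4,fy=4,interpolation=cv2.INTER_CUBIC))
im=get_image("wrist")
for n,u,v,z in(("btn",274,202,.104),("tabtop",274,184,.13),("tipL",257,256,.211),("tipR",290,256,.211)):print(n,wray(im,u,v,z).round(4))
E
```

```text
btn [0.5655 0.026  0.104 ]
tabtop [0.5558 0.0458 0.13  ]
tipL [0.5588 0.0148 0.211 ]
tipR [0.5771 0.0236 0.211 ]
```

View pics/wc.png

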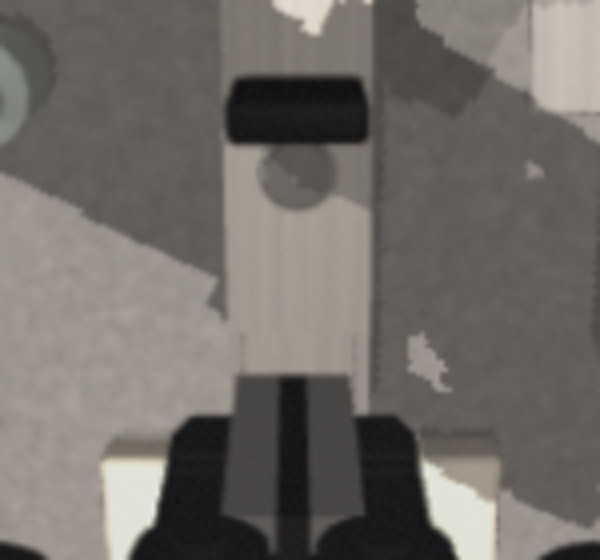

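Call:
step_arm([
  [-0.005,0.002,0.02,0],
  [0,0,0.02,0],
  [0,0,0.02,0],
  [0,0,0.01,0],
  [0,0,0,0],
])

```text
time_s: 4.7
tool_pos: [0.5659, 0.0254, 0.1567]
ee_rot: [-1.672, -2.656, 0.002]
contact_force: [1.1, -0.2, 0.2]
gripper_width: 0.0
grip_force: 0.0
```

```bash
python3 - <<'E'
from h import *
o=get_obs();print(o["tool_pos"],o["ee_rot"],o["contact_force"])
im=get_image("wrist");a=im["image"];w=cv2.resize(a[150:300,200:350],None,fx=3.6,fy=3.6,interpolation=cv2.INTER_CUBIC)
cv2.imwrite("pics/w3.png",w)
E
```

```text
[0.56590146 0.0253614  0.15669391] [-1.67209273e+00 -2.65586847e+00  2.32066610e-03] [ 1.13980217 -0.23114799  0.20511845]
```

View pics/w3.png

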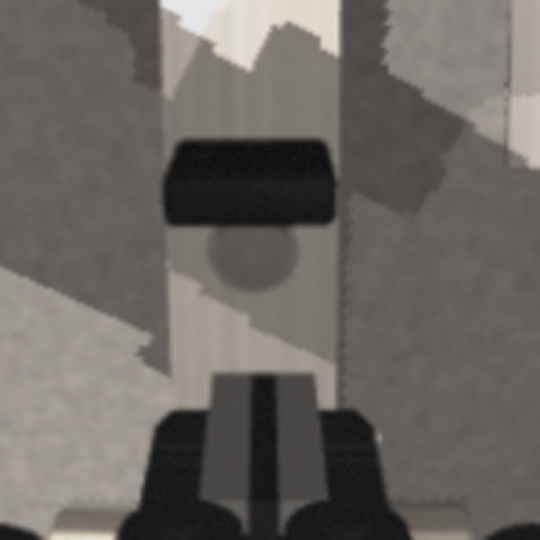

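Call:
step_arm([
  [0,-0.001,0.01,0],
  [0,0,0.01,0],
  [0,0,0.005,0],
  [0,0,0.003,0],
  [0,0,0,0],
])

```text
time_s: 5.25
tool_pos: [0.5658, 0.0248, 0.1298]
ee_rot: [-1.673, -2.658, 0.001]
contact_force: [-1.0, 0.4, -0.6]
gripper_width: -0.002
grip_force: 0.0
```

Call:
step_arm([
  [0.002,0,0,0],
  [0,0,0,0],
])

```text
time_s: 5.45
tool_pos: [0.5654, 0.0267, 0.1309]
ee_rot: [1.673, 2.658, 0.001]
contact_force: [-0.5, -0.2, -0.3]
gripper_width: -0.001
grip_force: 0.0
```

Call:
step_arm([
  [0.0015,0,0,0],
  [0,0,0,0],
])

```text
time_s: 5.65
tool_pos: [0.5647, 0.0281, 0.1307]
ee_rot: [1.673, 2.658, 0.0]
contact_force: [-0.1, -0.2, 0.5]
gripper_width: 0.002
grip_force: 0.0
```

Call:
step_arm([
  [0.0015,0,0,0],
  [0,0,0,0],
])

```text
time_s: 5.85
tool_pos: [0.5639, 0.0294, 0.1305]
ee_rot: [1.674, 2.659, 0.0]
contact_force: [-0.2, -0.1, 1.1]
gripper_width: -0.002
grip_force: 0.0
```

```bash
python3 - <<'E'
from h import *
o=get_obs();print(o["tool_pos"],o["ee_rot"],o["contact_force"])
im=get_image("wrist");a=im["image"];w=cv2.resize(a[150:300,200:350],None,fx=3.6,fy=3.6,interpolation=cv2.INTER_CUBIC)
cv2.imwrite("pics/w4.png",w)
E
```

```text
[0.56388778 0.02943196 0.13048549] [1.67367336e+00 2.65863762e+00 7.54894826e-05] [-0.20213986 -0.13028662  1.1052579 ]
```

View pics/w4.png

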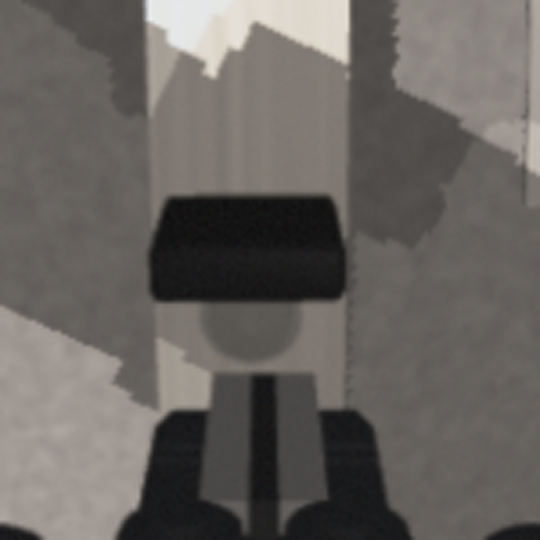

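Call:
step_arm([
  [0.0015,-0.001,0,0],
  [0.001,0,0,0],
  [0,0,0,0],
])

```text
time_s: 6.2
tool_pos: [0.5619, 0.0312, 0.1304]
ee_rot: [-1.674, -2.659, 0.0]
contact_force: [-0.2, -0.4, -0.7]
gripper_width: -0.002
grip_force: 0.0
```

Call:
step_arm([
  [0.0015,0,0,0],
  [0.001,0,0,0],
  [0,0,0,0],
])

```text
time_s: 6.5
tool_pos: [0.5609, 0.0335, 0.1304]
ee_rot: [-1.674, -2.659, -0.0]
contact_force: [-0.5, 0.3, 0.1]
gripper_width: 0.002
grip_force: 0.0
```

Call:
step_arm([
  [0.0015,0,0,0],
  [0.001,0,0,0],
  [0,0,0,0],
])

```text
time_s: 6.8
tool_pos: [0.5597, 0.0358, 0.1304]
ee_rot: [-1.673, -2.659, 0.0]
contact_force: [0.5, 0.1, -0.2]
gripper_width: -0.001
grip_force: 0.0
```

```bash
python3 - <<'E'
from h import *
im=get_image("wrist");a=im["image"];w=cv2.resize(a[180:300,200:350],None,fx=3.6,fy=3.6,interpolation=cv2.INTER_CUBIC)
s=get_image("scene");u,v=map(int,proj(s,[.56,.035,.12]));b=cv2.resize(s["image"][v-36:v+24,u-25:u+25],None,fx=7.2,fy=7.2,interpolation=cv2.INTER_CUBIC)[:432]
cv2.imwrite("pics/w5.png",np.hstack([w[:,:440],b]))
E
```

```text
(no output)
```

View pics/w5.png

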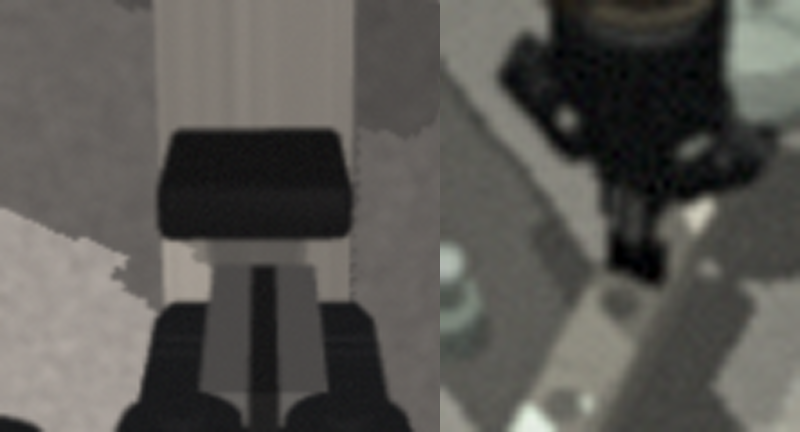

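Call:
step_arm([
  [0.0015,0,0,0],
  [0.0015,0,0,0],
  [0,0,0,0],
])

```text
time_s: 7.2
tool_pos: [0.5584, 0.0385, 0.1304]
ee_rot: [-1.674, -2.659, 0.0]
contact_force: [0.5, -0.7, 0.2]
gripper_width: 0.0
grip_force: 0.0
```

Call:
step_arm([
  [0.001,0,0,0],
  [0.001,0,0,0],
  [0,0,0,0],
])

```text
time_s: 7.5
tool_pos: [0.5576, 0.0402, 0.1304]
ee_rot: [-1.674, -2.659, -0.0]
contact_force: [0.4, -0.2, 0.5]
gripper_width: 0.001
grip_force: 0.0
```

Call:
step_arm([
  [0.001,0,0,0],
  [0.001,0,0,0],
  [0,0,0,0],
])

```text
time_s: 7.8
tool_pos: [0.5567, 0.042, 0.1304]
ee_rot: [-1.674, -2.659, 0.0]
contact_force: [-0.1, 0.5, 0.3]
gripper_width: -0.001
grip_force: 0.0
```

```bash
python3 - <<'E'
from h import *
o=get_obs();print(o["tool_pos"],o["contact_force"])
im=get_image("wrist");a=im["image"];w=cv2.resize(a[180:300,200:350],None,fx=3.6,fy=3.6,interpolation=cv2.INTER_CUBIC)
cv2.imwrite("pics/w6.png",w)
s=get_image("scene")
M=R.from_rotvec(o["ee_rot"]).as_matrix()
for f in(-11,0,11):print(f,np.round(proj(s,np.array(o["tool_pos"])+M@[f/1e3,0,.014]),1))
print("btn",proj(s,[.5646,.0255,.106]),"tabtop",proj(s,[.5568,.0417,.13]),"tabface base",proj(s,[.559,.0372,.1]))
u,v=map(int,proj(s,[.56,.035,.12]));print(u-25,v-36)
E
```

```text
[0.55670888 0.04203512 0.13041489] [-0.13531341  0.53762512  0.27899538]
-11 [279.2 200.6]
0 [280.6 198. ]
11 [282.  195.5]
btn (np.float64(278.22954520343467), np.float64(203.98998901350672)) tabtop (np.float64(280.6423299757928), np.float64(195.77980625128714)) tabface base (np.float64(279.85778921952533), np.float64(201.9586740319161))
254 163
```

View pics/w6.png

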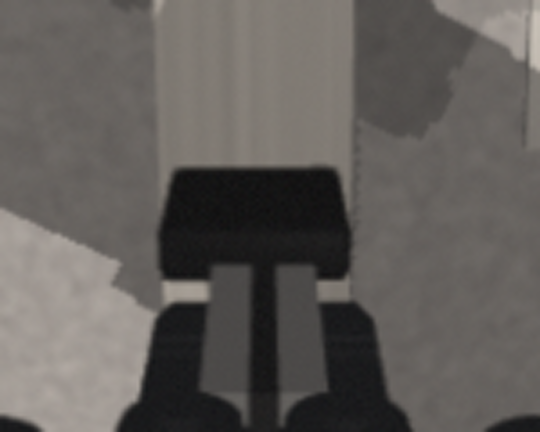

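Call:
step_arm([
  [-0.01,0,0,0],
  [-0.0095,0,0,0],
  [0,0,0.002,0],
  [0,0,0.002,0],
  [0,0,0,0],
])

```text
time_s: 8.4
tool_pos: [0.5648, 0.0243, 0.1258]
ee_rot: [-1.674, -2.657, 0.001]
contact_force: [-0.6, 0.1, -0.4]
gripper_width: 0.0
grip_force: 0.0
```

Call:
step_arm([
  [0,0,0.002,0],
  [0,0,0.001,0],
  [0,0,0,0],
])

```text
time_s: 8.7
tool_pos: [0.565, 0.0245, 0.1232]
ee_rot: [-1.673, -2.658, 0.0]
contact_force: [-0.3, -0.2, 0.1]
gripper_width: 0.002
grip_force: 0.0
```

Call:
step_arm([
  [0,0,0.001,0],
  [0,0,0.001,0],
  [0,0,0,0],
])

```text
time_s: 9.0
tool_pos: [0.5651, 0.0244, 0.1213]
ee_rot: [-1.674, -2.658, 0.0]
contact_force: [0.1, 0.5, -0.0]
gripper_width: -0.002
grip_force: 0.0
```

Call:
step_arm([
  [0,0,0.001,0],
  [0,0,0.001,0],
  [0,0,0,0],
])

```text
time_s: 9.3
tool_pos: [0.5651, 0.0244, 0.1192]
ee_rot: [-1.674, -2.658, 0.0]
contact_force: [0.4, 0.1, -0.6]
gripper_width: 0.002
grip_force: 0.0
```

Call:
step_arm([
  [0,0,0.001,0],
  [0,0,0.001,0],
  [0,0,0,0],
])

```text
time_s: 9.6
tool_pos: [0.5651, 0.0244, 0.1172]
ee_rot: [-1.674, -2.658, 0.0]
contact_force: [-0.5, -0.3, 0.3]
gripper_width: 0.002
grip_force: 0.0
```

```bash
python3 - <<'E'
from h import *
o=get_obs();print(o["tool_pos"],o["contact_force"])
a=get_image("wrist")["image"];w=cv2.resize(a[180:300,200:350],None,fx=3.6,fy=3.6,interpolation=cv2.INTER_CUBIC)
s=get_image("scene")["image"];b=cv2.resize(s[160:220,254:304],None,fx=7.2,fy=7.2,interpolation=cv2.INTER_CUBIC)
cv2.imwrite("pics/w7.png",np.hstack([w[:,:440],b]))
E
```

```text
[0.56509838 0.02435359 0.11722845] [-0.46107682 -0.32810278  0.26888211]
```

View pics/w7.png

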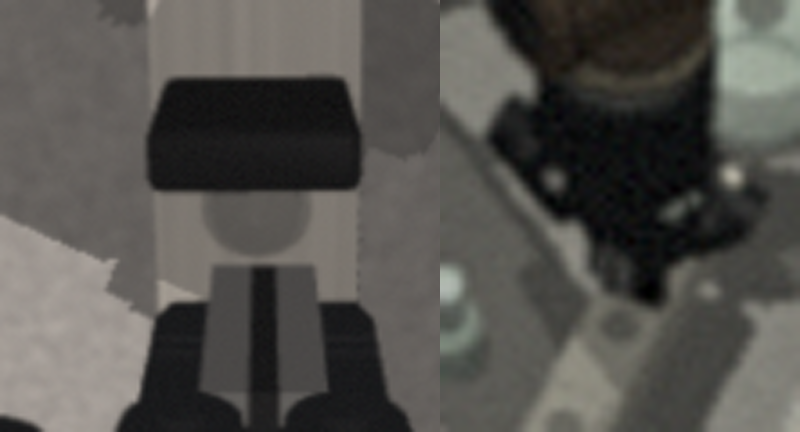

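Call:
step_arm([
  [0,0,0.0015,0],
  [0,0,0.0015,0],
  [0,0,0,0],
])

```text
time_s: 10.0
tool_pos: [0.565, 0.0244, 0.1141]
ee_rot: [-1.674, -2.658, 0.0]
contact_force: [0.2, 0.1, -0.4]
gripper_width: -0.002
grip_force: 0.0
```

Call:
step_arm([
  [0,0,0.001,0],
  [0,0,0.001,0],
  [0,0,0,0],
])

```text
time_s: 10.3
tool_pos: [0.5651, 0.0244, 0.1122]
ee_rot: [-1.674, -2.658, 0.0]
contact_force: [-0.7, 0.0, 0.4]
gripper_width: 0.001
grip_force: 0.0
```

Call:
step_arm([
  [0,0,0.001,0],
  [0,0,0.001,0],
  [0,0,0,0],
])

```text
time_s: 10.6
tool_pos: [0.5651, 0.0243, 0.1102]
ee_rot: [-1.674, -2.658, 0.0]
contact_force: [-0.1, -0.8, 0.2]
gripper_width: 0.003
grip_force: 0.0
```

Call:
step_arm([
  [0,0,0.001,0],
  [0,0,0.001,0],
  [0,0,0,0],
])

```text
time_s: 10.9
tool_pos: [0.5651, 0.0244, 0.1082]
ee_rot: [-1.674, -2.658, 0.0]
contact_force: [0.5, 0.6, 0.5]
gripper_width: 0.002
grip_force: 0.0
```

Call:
step_arm([
  [0,0,0.001,0],
  [0,0,0.001,0],
  [0,0,0,0],
])

```text
time_s: 11.2
tool_pos: [0.5651, 0.0243, 0.1062]
ee_rot: [-1.674, -2.658, 0.0]
contact_force: [0.6, 0.5, -0.6]
gripper_width: 0.002
grip_force: 0.0
```

Call:
step_arm([
  [0,0,0.001,0],
  [0,0,0.001,0],
  [0,0,0,0],
])

```text
time_s: 11.5
tool_pos: [0.5651, 0.0243, 0.1042]
ee_rot: [-1.674, -2.658, 0.0]
contact_force: [-0.0, 0.9, -0.7]
gripper_width: 0.002
grip_force: 0.0
```

Call:
step_arm([
  [0,0,0.001,0],
  [0,0,0.001,0],
  [0,0,0,0],
])

```text
time_s: 11.8
tool_pos: [0.5651, 0.0244, 0.1022]
ee_rot: [-1.674, -2.658, 0.0]
contact_force: [-0.6, -0.6, -0.4]
gripper_width: -0.002
grip_force: 0.0
```

```bash
python3 - <<'E'
from h import *
o=get_obs();p=np.array(o["tool_pos"]);M=R.from_rotvec(o["ee_rot"]).as_matrix();print(p,o["contact_force"])
a=get_image("wrist")["image"];w=cv2.resize(a[180:300,200:350],None,fx=2.6,fy=2.6,interpolation=cv2.INTER_CUBIC)
out=np.zeros((600,800,3),np.uint8);out[:312,:390]=w
for n,(x,y) in(("scene",(400,0)),("top",(400,300))):
    s=get_image(n);u,v=map(int,proj(s,[.5646,.0255,.106]));k=8
    c=cv2.resize(s["image"][v-22:v+15,u-25:u+25],None,fx=k,fy=k,interpolation=cv2.INTER_CUBIC)
    c=cv2.convertScaleAbs(c,alpha=1.8,beta=15)
    for q,col in((p,(0,0,255)),(p+M@[0,0,.014],(0,255,0)),([.5646,.0255,.106],(255,0,0)),([.5568,.0417,.13],(255,0,255))):
        U,V=proj(s,q);cv2.circle(c,(int((U-u+25.5)*k),int((V-v+22.5)*k)),3,col,1)
    out[y:y+296,x:x+400]=c
    print(n,np.array(s["T"])[:3,3].round(3))
    for r in tip_of(s,"button_tip")[:1]+tip_of(s,"tab_top")[:1]:print(r)
cv2.imwrite("pics/w8.png",out)
E
```

```text
[0.56507227 0.02437319 0.10221246] [-0.56450413 -0.59111676 -0.39210551]
scene [ 1.209 -0.531  1.445]
{'centre': [0.5495, 0.0382, 0.1277], 'p': 0.65}
top [ 0.353 -0.018  1.496]
{'centre': [0.47, -0.5282, 0.0011], 'p': 0.53}
```

View pics/w8.png

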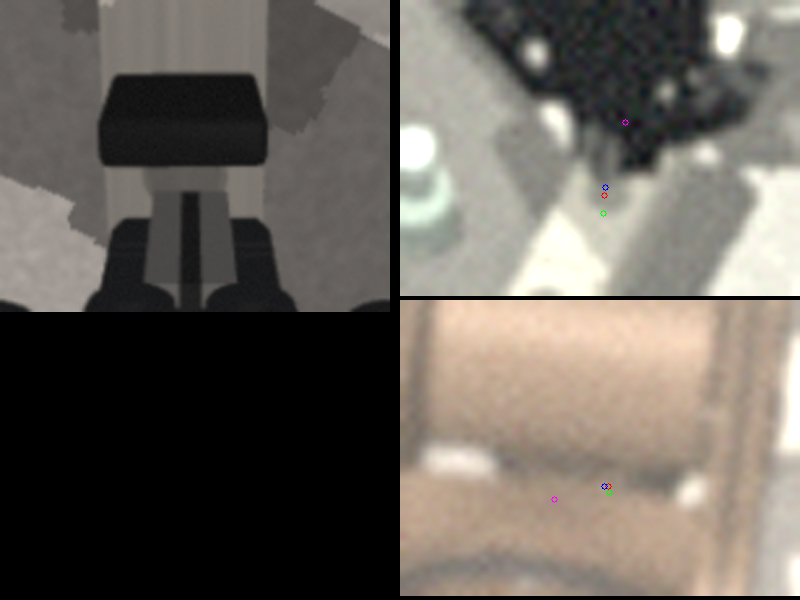

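Call:
step_arm([
  [0,-0.001,0.001,0],
  [0,0,0.001,0],
  [0,0,0.001,0],
  [0,0,0,0],
])

```text
time_s: 12.55
tool_pos: [0.5641, 0.0239, 0.0992]
ee_rot: [-1.674, -2.658, 0.0]
contact_force: [-0.1, -0.2, 0.1]
gripper_width: 0.004
grip_force: 0.0
```

Call:
step_arm([
  [0,0,0.001,0],
  [0,0,0.001,0],
  [0,0,0.001,0],
  [0,0,0,0],
])

```text
time_s: 12.95
tool_pos: [0.5642, 0.024, 0.0962]
ee_rot: [-1.674, -2.658, 0.0]
contact_force: [0.3, -0.1, -0.2]
gripper_width: -0.003
grip_force: 0.0
```

Call:
step_arm([
  [0,0,0.001,0],
  [0,0,0.001,0],
  [0,0,0,0],
])

```text
time_s: 13.25
tool_pos: [0.5642, 0.0239, 0.0942]
ee_rot: [-1.674, -2.658, 0.0]
contact_force: [-0.0, 0.0, 1.0]
gripper_width: -0.0
grip_force: 0.0
```

Call:
step_arm([
  [0,0,0.001,0],
  [0,0,0.001,0],
  [0,0,0,0],
])

```text
time_s: 13.55
tool_pos: [0.5642, 0.0239, 0.0922]
ee_rot: [-1.674, -2.658, 0.0]
contact_force: [-0.5, 0.6, 0.3]
gripper_width: 0.001
grip_force: 0.0
```

Call:
step_arm([
  [0,0,0.001,0],
  [0,0,0.001,0],
  [0,0,0,0],
])

```text
time_s: 13.85
tool_pos: [0.5642, 0.0239, 0.0902]
ee_rot: [-1.674, -2.658, 0.0]
contact_force: [0.7, -0.1, 0.3]
gripper_width: -0.003
grip_force: 0.0
```

Call:
step_arm([
  [0,0,0.001,0],
  [0,0,0.001,0],
  [0,0,0,0],
])

```text
time_s: 14.15
tool_pos: [0.5642, 0.0239, 0.0882]
ee_rot: [-1.674, -2.658, 0.0]
contact_force: [0.7, 0.5, -0.3]
gripper_width: 0.001
grip_force: 0.0
```

Call:
step_arm([
  [0,0,0.001,0],
  [0,0,0.001,0],
  [0,0,0,0],
])

```text
time_s: 14.45
tool_pos: [0.5642, 0.0239, 0.0862]
ee_rot: [-1.674, -2.658, 0.0]
contact_force: [0.1, 0.3, -0.5]
gripper_width: -0.002
grip_force: 0.0
```

Call:
step_arm([
  [0,0,0.001,0],
  [0,0,0.001,0],
  [0,0,0,0],
])

```text
time_s: 14.75
tool_pos: [0.5642, 0.0239, 0.0842]
ee_rot: [-1.674, -2.658, 0.0]
contact_force: [-0.4, 1.0, 0.3]
gripper_width: 0.005
grip_force: 0.0
```

Call:
step_arm([
  [0,0,0.001,0],
  [0,0,0.001,0],
  [0,0,0,0],
])

```text
time_s: 15.05
tool_pos: [0.5645, 0.0239, 0.0827]
ee_rot: [1.674, 2.658, 0.0]
contact_force: [-1.6, -0.2, 1.7]
gripper_width: -0.005
grip_force: 0.9
```

```bash
python3 - <<'E'
from h import *
o=get_obs();print(o["tool_pos"],o["contact_force"])
im=get_image("wrist");g=cv2.cvtColor(im["image"],cv2.COLOR_BGR2GRAY)
for c in(251,262,273,284,295,255,305):print(c,g[185:300:3,c].tolist())
for v in(225,240,256,270):print(v,g[v,230:316:3].tolist())
for r in regions_of(im,"tab_top")[:1]:
    y,x=np.nonzero(r["mask"]);print(r["p"],x.min(),x.max(),y.min(),y.max())
E
```

```text
[0.56446176 0.02390948 0.0826687 ] [-1.59371086 -0.24214911  1.65475178]
251 [122, 122, 122, 121, 121, 121, 120, 122, 121, 122, 121, 90, 20, 22, 19, 20, 20, 22, 19, 20, 25, 22, 25, 24, 22, 26, 92, 26, 24, 28, 27, 29, 26, 26, 27, 26, 27, 27, 32]
262 [120, 119, 120, 119, 119, 119, 118, 119, 119, 119, 119, 80, 22, 15, 19, 19, 19, 20, 18, 25, 26, 27, 23, 24, 22, 23, 75, 73, 74, 73, 74, 73, 74, 73, 73, 80, 25, 27, 27]
273 [125, 125, 125, 124, 125, 124, 124, 124, 124, 124, 123, 84, 21, 20, 21, 20, 19, 20, 22, 26, 28, 27, 27, 24, 21, 21, 22, 25, 24, 23, 24, 26, 22, 23, 25, 33, 33, 32, 31]
284 [124, 123, 123, 124, 123, 123, 123, 122, 123, 122, 124, 83, 17, 20, 18, 19, 19, 18, 20, 26, 28, 27, 25, 23, 25, 24, 74, 73, 74, 73, 73, 73, 73, 74, 73, 66, 25, 26, 25]
295 [125, 125, 125, 124, 124, 124, 124, 123, 124, 122, 123, 79, 17, 21, 21, 20, 23, 17, 18, 26, 30, 28, 27, 26, 21, 38, 93, 26, 26, 27, 27, 29, 26, 27, 26, 26, 28, 27, 32]
255 [125, 125, 124, 124, 125, 125, 124, 124, 124, 124, 125, 92, 19, 23, 22, 20, 20, 22, 20, 24, 27, 26, 26, 24, 24, 26, 75, 26, 25, 27, 31, 33, 40, 47, 53, 26, 25, 29, 28]
305 [124, 124, 124, 123, 122, 123, 122, 122, 122, 123, 122, 122, 122, 120, 107, 61, 30, 19, 20, 26, 30, 28, 25, 27, 21, 52, 118, 118, 118, 114, 87, 68, 44, 31, 27, 28, 26, 28, 26]
225 [98, 98, 109, 94, 20, 18, 20, 20, 20, 18, 19, 21, 20, 19, 17, 20, 23, 21, 22, 21, 20, 17, 21, 21, 19, 114, 85, 79, 76]
240 [97, 94, 22, 22, 20, 22, 22, 19, 20, 20, 21, 20, 20, 25, 20, 21, 20, 22, 23, 22, 22, 21, 23, 20, 18, 20, 49, 78, 83]
256 [97, 95, 23, 23, 21, 24, 23, 24, 24, 25, 25, 22, 20, 22, 23, 21, 25, 23, 25, 24, 26, 24, 22, 27, 27, 23, 44, 102, 102]
270 [98, 98, 97, 119, 80, 27, 28, 26, 25, 60, 74, 74, 74, 50, 24, 23, 73, 73, 73, 73, 30, 27, 27, 28, 26, 116, 103, 101, 100]
0.61 207 332 0 341
```

Call:
step_arm([
  [0,0,-0.003,0],
  [0,0.004,0,0],
  [0,0,0,0],
  [0,0,0.001,0],
  [0,0,0,0],
])

```text
time_s: 15.65
tool_pos: [0.5676, 0.0257, 0.084]
ee_rot: [-1.673, -2.658, 0.001]
contact_force: [-0.6, 0.7, 0.7]
gripper_width: -0.002
grip_force: 0.0
```

Call:
step_arm([
  [0,0,0.001,0],
  [0,0,0.001,0],
  [0,0,0,0],
])

```text
time_s: 15.95
tool_pos: [0.5679, 0.0256, 0.0826]
ee_rot: [-1.674, -2.658, 0.0]
contact_force: [-0.7, -0.1, 2.2]
gripper_width: -0.0
grip_force: 1.0
```

Call:
step_arm([
  [0,0,0.001,0],
  [0,0,0,0],
])

```text
time_s: 16.15
tool_pos: [0.568, 0.0256, 0.0815]
ee_rot: [1.674, 2.658, 0.0]
contact_force: [-1.2, 0.3, 1.6]
gripper_width: -0.005
grip_force: 1.1
```

Call:
step_arm([
  [0,0,0.001,0],
  [0,0,0.001,0],
  [0,0,0,0],
])

```text
time_s: 16.45
tool_pos: [0.568, 0.0256, 0.0794]
ee_rot: [1.674, 2.658, 0.0]
contact_force: [-0.4, 0.0, 2.4]
gripper_width: 0.008
grip_force: 1.3
```

Call:
step_arm([
  [0,0,0.001,0],
  [0,0,0,0],
])

```text
time_s: 16.65
tool_pos: [0.568, 0.0256, 0.0784]
ee_rot: [1.674, 2.658, 0.0]
contact_force: [-1.5, -0.3, 3.2]
gripper_width: 0.002
grip_force: 1.5
```

Call:
step_arm([
  [0,0,0.001,0],
  [0,0,0,0],
])

```text
time_s: 16.85
tool_pos: [0.568, 0.0256, 0.0774]
ee_rot: [1.674, 2.658, 0.0]
contact_force: [-0.4, 0.3, 3.2]
gripper_width: 0.0
grip_force: 1.6
```

Call:
step_arm([
  [0,0,0.0005,0],
  [0,0,0,0],
])

```text
time_s: 17.05
tool_pos: [0.568, 0.0256, 0.0772]
ee_rot: [1.674, 2.658, 0.0]
contact_force: [-1.9, 1.0, 4.1]
gripper_width: -0.004
grip_force: 2.2
```

Call:
step_arm([
  [0,0,0.0005,0],
  [0,0,0,0],
])

```text
time_s: 17.25
tool_pos: [0.5681, 0.0256, 0.0771]
ee_rot: [1.674, 2.659, -0.0]
contact_force: [-3.2, -0.5, 6.3]
gripper_width: -0.002
grip_force: 3.2
```

Call:
step_arm([
  [0.001,0,-0.0004,0],
  [0.001,0,0,0],
  [0,0,0,0],
])

```text
time_s: 17.55
tool_pos: [0.5678, 0.027, 0.0772]
ee_rot: [1.673, 2.657, 0.0]
contact_force: [1.1, -2.0, 4.3]
gripper_width: 0.002
grip_force: 1.8
```

Call:
step_arm([
  [0.001,0,0,0],
  [0,0,0,0],
])

```text
time_s: 17.75
tool_pos: [0.5673, 0.0281, 0.0772]
ee_rot: [1.673, 2.657, 0.001]
contact_force: [0.5, -1.0, 4.2]
gripper_width: -0.003
grip_force: 1.8
```

Call:
step_arm([
  [0.001,0,0,0],
  [0,0,0,0],
])

```text
time_s: 17.95
tool_pos: [0.5667, 0.0292, 0.0772]
ee_rot: [1.673, 2.658, 0.001]
contact_force: [2.0, -2.3, 4.1]
gripper_width: -0.0
grip_force: 2.1
```

Call:
step_arm([
  [0.0007,0,0,0],
  [0,0,0,0],
])

```text
time_s: 18.15
tool_pos: [0.5664, 0.0296, 0.0772]
ee_rot: [1.673, 2.657, 0.0]
contact_force: [3.5, -3.4, 4.4]
gripper_width: 0.003
grip_force: 2.9
```

Call:
step_arm([
  [0.0007,0,0,0],
  [0,0,0,0],
])

```text
time_s: 18.35
tool_pos: [0.5662, 0.0301, 0.0772]
ee_rot: [1.673, 2.657, 0.0]
contact_force: [2.4, -3.8, 3.5]
gripper_width: 0.003
grip_force: 3.2
```

Call:
step_arm([
  [0.0007,0,0,0],
  [0,0,0,0],
])

```text
time_s: 18.55
tool_pos: [0.5659, 0.0307, 0.0772]
ee_rot: [1.673, 2.657, 0.0]
contact_force: [3.2, -4.5, 4.2]
gripper_width: -0.004
grip_force: 3.3
```

Call:
step_arm([
  [0.001,0,0,0],
  [0,0,0,0],
])

```text
time_s: 18.75
tool_pos: [0.5654, 0.0316, 0.0772]
ee_rot: [1.673, 2.657, 0.0]
contact_force: [2.9, -3.8, 3.0]
gripper_width: -0.001
grip_force: 3.3
```

Call:
step_arm([
  [0.001,0,0,0],
  [0,0,0,0],
])

```text
time_s: 18.95
tool_pos: [0.565, 0.0325, 0.0772]
ee_rot: [1.673, 2.657, 0.0]
contact_force: [2.2, -3.8, 4.2]
gripper_width: -0.003
grip_force: 3.3
```

Call:
step_arm([
  [0.001,0,0,0],
  [0,0,0,0],
])

```text
time_s: 19.15
tool_pos: [0.5646, 0.0333, 0.0771]
ee_rot: [1.673, 2.657, -0.0]
contact_force: [2.2, -4.5, 4.7]
gripper_width: 0.002
grip_force: 3.5
```

Call:
step_arm([
  [0.001,0,0,0],
  [0.001,0,0,0],
  [0,0,0,0],
])

```text
time_s: 19.45
tool_pos: [0.5643, 0.0342, 0.0772]
ee_rot: [1.671, 2.656, -0.001]
contact_force: [5.3, -7.6, 3.0]
gripper_width: 0.001
grip_force: 4.8
```

Call:
step_arm([
  [0.001,0,0,0],
  [0.001,0,0,0],
  [0,0,0,0],
])

```text
time_s: 19.75
tool_pos: [0.5636, 0.0355, 0.0772]
ee_rot: [1.671, 2.655, -0.002]
contact_force: [3.7, -9.1, 2.5]
gripper_width: -0.001
grip_force: 5.2
```

Call:
step_arm([
  [0.001,0,0,0],
  [0.001,0,0,0],
  [0,0,0,0],
])

```text
time_s: 20.05
tool_pos: [0.5617, 0.0392, 0.0771]
ee_rot: [-1.675, -2.658, -0.002]
contact_force: [2.4, -1.0, 6.2]
gripper_width: 0.0
grip_force: 2.7
```

Call:
step_arm([
  [0.001,0,-0.001,0],
  [0.002,0,0,0],
  [0.002,0,0,0],
  [0.002,0,0,0],
  [0.002,0,0,0],
])

```text
time_s: 20.55
tool_pos: [0.5576, 0.0474, 0.0772]
ee_rot: [1.673, 2.658, 0.0]
contact_force: [4.0, -3.5, 0.2]
gripper_width: 0.001
grip_force: 2.8
```

Call:
step_arm([
  [0.002,0,0,0],
  [0.002,0,0,0],
  [0.002,0,0,0],
  [0.002,0,0,0],
  [0.002,0,0,0],
])

```text
time_s: 21.05
tool_pos: [0.5532, 0.0563, 0.0772]
ee_rot: [1.673, 2.658, -0.0]
contact_force: [4.9, -4.1, -0.3]
gripper_width: -0.001
grip_force: 2.8
```

Call:
step_arm([
  [0.002,0,0,0],
  [0.002,0,0,0],
  [0.002,0,0,0],
  [0.002,0,0,0],
  [0.002,0,0,0],
])

```text
time_s: 21.55
tool_pos: [0.5488, 0.0653, 0.0772]
ee_rot: [1.673, 2.658, -0.0]
contact_force: [4.2, -3.8, 0.4]
gripper_width: -0.002
grip_force: 2.8
```

Call:
step_arm([
  [0.001,0,0,0],
  [0.001,0,0,0],
  [0.001,0,0,0],
  [0.001,0,0,0],
  [0.001,0,0,0],
])

```text
time_s: 22.05
tool_pos: [0.5466, 0.0698, 0.0772]
ee_rot: [1.673, 2.658, -0.0]
contact_force: [4.8, -2.7, 0.7]
gripper_width: -0.003
grip_force: 2.8
```

Call:
step_arm([
  [0.001,0,0,0],
  [0.001,0,0,0],
  [0.001,0,0,0],
])

```text
time_s: 22.35
tool_pos: [0.5453, 0.0725, 0.0772]
ee_rot: [1.673, 2.658, -0.0]
contact_force: [4.9, -4.0, 0.7]
gripper_width: 0.0
grip_force: 2.8
```

Call:
step_arm([
  [0.001,0,0,0],
  [0.001,0,0,0],
])

```text
time_s: 22.55
tool_pos: [0.5445, 0.0743, 0.0772]
ee_rot: [1.673, 2.658, -0.001]
contact_force: [4.6, -4.8, 1.2]
gripper_width: 0.001
grip_force: 2.8
```

Call:
step_arm([
  [0.001,0,0,0],
  [0.001,0,0,0],
  [0.001,0,0,0],
])

```text
time_s: 22.85
tool_pos: [0.5426, 0.0777, 0.0771]
ee_rot: [-1.673, -2.657, -0.0]
contact_force: [2.5, -0.3, 0.7]
gripper_width: 0.004
grip_force: 1.7
```

Call:
step_arm([
  [0.0005,0,0,0],
  [0,0,0,0],
])

```text
time_s: 23.05
tool_pos: [0.5423, 0.0782, 0.0772]
ee_rot: [-1.673, -2.657, 0.0]
contact_force: [1.6, -0.6, 1.0]
gripper_width: 0.0
grip_force: 1.1
```

Call:
step_arm([
  [0.0005,0,0,0],
  [0,0,0,0],
])

```text
time_s: 23.25
tool_pos: [0.5421, 0.0782, 0.0772]
ee_rot: [-1.673, -2.657, 0.001]
contact_force: [1.5, -0.5, -0.3]
gripper_width: 0.0
grip_force: 0.9
```

Call:
step_arm([
  [0.001,0,0,0],
  [0,0,0,0],
])

```text
time_s: 23.45
tool_pos: [0.5416, 0.079, 0.0773]
ee_rot: [-1.673, -2.657, 0.001]
contact_force: [1.6, -2.1, -1.4]
gripper_width: -0.005
grip_force: 0.9
```

Call:
step_arm([
  [0.001,0,0,0],
  [0,0,0,0],
])

```text
time_s: 23.65
tool_pos: [0.5412, 0.0799, 0.0773]
ee_rot: [-1.673, -2.657, 0.001]
contact_force: [0.5, -1.4, -0.4]
gripper_width: 0.001
grip_force: 0.9
```

Call:
step_arm([
  [0.001,0,0,0],
  [0.001,0,0,0],
  [0,0,0,0],
])

```text
time_s: 23.95
tool_pos: [0.5405, 0.0817, 0.0776]
ee_rot: [-1.673, -2.658, 0.001]
contact_force: [0.3, -2.3, -1.5]
gripper_width: 0.003
grip_force: 0.9
```

Call:
step_arm([
  [0.001,0,0,0],
  [0,0,0,0],
])

```text
time_s: 24.15
tool_pos: [0.5403, 0.0825, 0.0777]
ee_rot: [-1.673, -2.658, 0.001]
contact_force: [0.4, -3.1, -1.1]
gripper_width: -0.0
grip_force: 1.3
```

Call:
step_arm([
  [0.001,0,0,0],
  [0,0,0,0],
])

```text
time_s: 24.35
tool_pos: [0.5399, 0.0835, 0.0778]
ee_rot: [-1.673, -2.658, 0.001]
contact_force: [-0.7, -2.6, -1.6]
gripper_width: -0.005
grip_force: 1.3
```

```bash
python3 - <<'E'
from h import *
s=get_image("scene")
print([ (np.round(r["centre"],4),r["p"]) for k in("tab_top","button_tip","flask") for r in tip_of(s,k)[:1]])
w=get_image("wrist")
print([ (np.round(r["centre"],4),r["p"]) for k in("tab_top","button_tip","flask") for r in tip_of(w,k)[:1]])
g=cv2.cvtColor(w["image"],cv2.COLOR_BGR2GRAY);print(g[185:300:3,262].tolist(),g[185:300:3,300].tolist())
E
```

```text
[(array([0.5258, 0.0964, 0.1257]), 0.92), (array([0.4686, 0.2164, 0.0596]), 0.73)]
[]
[123, 123, 123, 122, 123, 122, 122, 122, 123, 122, 121, 121, 123, 122, 122, 82, 19, 21, 23, 17, 20, 21, 19, 22, 25, 28, 25, 24, 22, 22, 26, 73, 74, 73, 74, 80, 26, 28, 27] [109, 103, 99, 91, 85, 86, 88, 84, 83, 83, 85, 83, 82, 81, 84, 82, 80, 81, 80, 92, 84, 99, 104, 100, 96, 98, 97, 35, 27, 25, 24, 29, 26, 25, 26, 25, 25, 30, 29]
```

```bash
python3 - <<'E'
from h import *
w=get_image("wrist");g=cv2.cvtColor(w["image"],cv2.COLOR_BGR2GRAY)
d=np.array([-.4337,.9011,0]);b=np.array([.5646,.0255,.1])
c=g[205:245,262:284].mean(1);v=205+np.interp(-72,-c[::1],np.arange(40)) if 0 else 205+np.argmax(c<72)
print(v,(wray(w,273,v,.1)-b)@d-.023, (np.array(get_obs()["tool_pos"])-b)@d)
E
```

```text
231 0.059674584434112214 0.06290677514658821
```

Call:
step_arm([
  [0.001,0,0,0],
  [0,0,0,0],
])

```text
time_s: 25.0
tool_pos: [0.5399, 0.0843, 0.078]
ee_rot: [1.673, 2.658, -0.0]
contact_force: [-0.0, -4.0, -0.2]
gripper_width: -0.0
grip_force: 1.4
```

Call:
step_arm([
  [0.001,0,0,0],
  [0,0,0,0],
])

```text
time_s: 25.2
tool_pos: [0.5396, 0.085, 0.078]
ee_rot: [1.673, 2.658, -0.0]
contact_force: [0.9, -3.3, -0.5]
gripper_width: 0.003
grip_force: 2.0
```

Call:
step_arm([
  [0.001,0,0,0],
  [0,0,0,0],
])

```text
time_s: 25.4
tool_pos: [0.5395, 0.0851, 0.078]
ee_rot: [1.672, 2.657, -0.002]
contact_force: [1.8, -6.3, -1.6]
gripper_width: 0.0
grip_force: 3.3
```

Call:
step_arm([
  [0.001,0,0,0],
  [0,0,0,0],
])

```text
time_s: 25.6
tool_pos: [0.5395, 0.0852, 0.078]
ee_rot: [1.671, 2.656, -0.003]
contact_force: [2.3, -9.3, -1.8]
gripper_width: 0.001
grip_force: 4.6
```

Call:
step_arm([
  [-0.003,0,0,0],
  [-0.003,0,0,0],
  [-0.004,0,0,0],
  [0,0,-0.005,0],
  [0,0,-0.01,0],
])

```text
time_s: 26.1
tool_pos: [0.5421, 0.0783, 0.0925]
ee_rot: [-1.673, -2.657, 0.001]
contact_force: [-0.0, 0.4, 0.2]
gripper_width: -0.002
grip_force: 0.0
```

Call:
step_arm([
  [0,0,-0.02,0],
  [0,0,-0.03,0],
  [0,0,-0.03,0],
  [0,0,-0.03,0],
  [0,0,-0.02,0],
])

```text
time_s: 26.6
tool_pos: [0.5437, 0.0784, 0.2268]
ee_rot: [1.671, 2.656, 0.004]
contact_force: [0.2, 0.6, 0.3]
gripper_width: 0.002
grip_force: 0.0
```

Call:
step_arm([
  [-0.03,0,0,0],
  [-0.03,0,0,0],
  [-0.03,0,0,0],
  [0,0,0,0],
  [0,0,0,0],
])

```text
time_s: 27.1
tool_pos: [0.5818, -0.0032, 0.2234]
ee_rot: [-1.675, -2.658, -0.001]
contact_force: [1.4, 0.6, -0.4]
gripper_width: -0.003
grip_force: 0.0
```

```bash
python3 - <<'E'
from h import *
o=get_obs();print(o["tool_pos"],o["contact_force"],o["time_s"])
d=np.array([-.4337,.9011,0]);b=np.array([.5646,.0255,.1])
for n in("scene","wrist","top"):
    s=get_image(n)
    for k in("button_tip","tab_top","flask","adapter"):
        for r in tip_of(s,k)[:1]:print(n,k,np.round(r["centre"],4),r["p"],((np.array(r["centre"])-b)@d).round(4))
E
```

```text
[ 0.58175271 -0.00318793  0.22344247] [ 1.44333357  0.55836078 -0.42938934] 27.1
scene tab_top [0.5249 0.0982 0.1276] 0.89 0.0827
scene flask [0.4684 0.2163 0.0588] 0.8 0.2137
scene adapter [ 0.4775 -0.008   0.0021] 0.68 0.0076
wrist tab_top [0.5265 0.0976 0.1313] 0.77 0.0815
wrist adapter [ 0.4765 -0.0064 -0.0034] 0.68 0.0095
top tab_top [0.5299 0.0939 0.1273] 0.79 0.0767
top flask [0.4699 0.2245 0.0663] 0.93 0.2204
```

```bash
python3 -c "
from workcell import *
print(hand_in())"
```

```text
the job is handed in; nothing more can be done
None
```

I drew the sleeve out by one stop, about 62 mm, until it stopped dead against a push of about 10 N. That matches the roughly 61 mm hole spacing I measured, so I take it as locked, though I didn't see the button come up; the arm then backed clear and I handed the job in at about 27 s.

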